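# Lock the tool chest

### The arm

A 6-joint arm with a two-finger parallel gripper is mounted at the origin on the work surface. World frame = base frame: x ahead of the robot, y to its left, z up, the work surface at z = 0. Lengths are in m, angles in rad, forces in N, time in s.
With the tool pointing down it reaches from about 0.225 to 0.725 m from the base axis. Payload 3.1 kg.
Tool frame: the origin (TCP) lies on the centre line of the jaws, within the pads' length; the fingertips stand ahead of it and the grasp point (between the pads) lies 2 mm behind it (manip.tcp_to_tips is the z of the fingertips in the tool frame, in m); z points along the fingers, x is the direction in which the jaws open and shut, and the axes are right-handed (so a half turn about z gives the same grasp; the last joint's range is limited). The gripper opens to 85 mm and grips with 20 to 120 N. Pads are 22 mm wide; open, the fingers measure 114 mm over their backs; the gripper's body (76 mm by 85 mm) begins 54 mm behind the grasp point. The pads swing forward as they close: fully open they stand 13 mm farther back than shut.
Start: joints at [1.169, 0.048, 0.099, 1.622, 0, 1.443], TCP at [0.142, 0.505, 0.248] pointing down, gripper open.
Joint ranges: [-2.91, 2.91], [-0.99, 1.94], [-1.21, 1.42], [-2.12, 2.29], [-1.49, 1.47], [-3.14, 3.14]. Speed limits (rad/s): [2.79, 2.79, 3.14, 3.14, 3.14, 3.14].

### API

Orientations are given as a unit quaternion [w, x, y, z].
In Python, from station import status, vision, close_job, models, manip gives the robot as it stands.
- The arm moves only by the tool send_rows, never from a script. Its argument "motion" is a list of rows, each a list of 5 numbers: the shift along the tool's x, y, z in cm, then the turn about the tool's z in rad, then the closure, from -1 (fully open) to 1 (shut), so that 0 is half open. A call has exactly 5 rows; each row is the pose to reach, as a shift and turn from the pose commanded when the call began, along the tool's axes at that moment; what a row does not reach only later rows make up. A row lasts 1/12 s, in which the tool goes at most 41.7 mm and 7.16 degrees, less where a joint would pass 70% of its speed; a pose out of reach is approached as far as the arm can. A call with a gripper value outside its range is refused whole. The fingers move at their own pace and stop on an object; the grip force is fixed at half the most. Time passes only in rows, so rows that repeat a pose let the fingers close, or fill a call up. It gives the time, the measured TCP pose, the force and the opening at its end, in the units of the state.
- status.state(): the state, without advancing time (a new reading comes with each control period).
- vision.get_image(name): name is "scene" or "top" or "wrist"; returns (picture, depth): 420x560x3 uint8, red, green, blue; 420x560 float32, m along the optical axis (not along the pixel's ray), 0 where there is no reading.
- vision.camera_model(name): a dict with "fx", "fy", "cx", "cy" (pixels), "eye" and "orientation" of the camera in the world; the wrist camera has in their place "hand_eye" (4x4, takes a point from camera to tool coordinates, whose origin is the TCP and whose axes are the tool frame's). Camera axes: x right, y down, z forward; pixel columns grow to the right and rows downward; lengths in m; the calibration is good to about 2 mm. A picture is of the moment at which its call begins: read the wrist's pose just before it. camera_model takes no time and is no camera call.
- close_job(): hands the job in, once; it reports no verdict.
Trained networks look in the newest picture that a camera, given by its name, has taken for a name from the list of things; names that differ only in an ending like _2 or _b are one class to them, and where a whole thing is asked for, a point or a joint stands for the part that bears it (a point fixed in the world has none). Each returns a list of dicts, best first, with "p" (0 to 1); they miss things now and then, are a little off and sometimes report something else, mostly with a low value. They report only what shows in the picture. A call takes as long as a camera call. They do not tell look-alikes from the thing itself.
- models.find_in(label, camera): "extent" ([centre column, centre row, width, height] in pixels, round what is visible of it).
The state is a dict: "clock": time; "qpos": joint angles; "joint_vel": joint speeds; "effort": joint torques, N m; "tool_pos": TCP position; "tool_rot": TCP orientation; "contact_force": force on the tool from outside, world axes, zero at the start; "moment": the same for the moment, N m; "grip_width": finger opening in m.
Only numpy, scipy, OpenCV 4.12 (cv2) and the standard library are available. Lean on these libraries where they do the work, as an engineer would, in place of code of your own. Each camera call takes 0.05 s, during which the arm holds its last target. There are 200 camera calls.

### The job

Lock the green tool chest: with the fingertips push the peg of the slotted disc on its lid round until the slot lines up with the lock bar, then push the bar by its upright tab through the slot, fully home with the tab against the guide block. Only push: do not lift the bar out of its channel, and leave the other things lying where they are. Finish with the hand clear.

Things in the scene. Friction and masses are not known exactly. Their poses are not given: they have to be found in the camera images.
- chest: a green steel tool chest fixed to the table (360 mm along its y, 240 along x; flat lid 100 mm above the table). Origin: centre of its underside; x points away from the robot, y to the robot's left, within 0.45 rad of yaw. On the lid, in line along x = 0, from -y to +y: an open channel with the lock bar, a guide block, the slotted disc, the keeper (bridge that takes the nose). The bar slides to +y
- disc (a joint): angle of the slotted disc about its upright axis, rad: 0 when its slot lies along the bar's line, growing anticlockwise from above; starts at 0.6 to 1.4, can turn from -0.6 to 1.9. Stiff by 0.06 N m (about 2 N at the peg), it stays where left. The bar passes when it is within about 0.1 of 0, else the disc blocks it
- disc_centre (a point): point on the disc's axis level with its top, 24 mm above the lid, at x 0, y 55 mm of the chest. The steel disc lies flat, 84 mm across, with one straight slot 17 mm wide right across its middle, flared to 25 mm at both ends
- disc_peg (a point): centre of the top of the disc's one upright finger peg: round, 14 mm thick, rising from the disc's top (24 mm above the lid) to 60 mm above the lid, 30 mm from the disc's axis, square to the slot. With the slot lined up it stands towards the chest's -x from the axis (the robot's side); at +1.57 rad it would stand towards -y
- bar: the lock bar, loose steel, 0.25 kg, in its channel with 2 mm play at each side: 12 x 12 mm in section, 142 mm from the tab's front face to the rounded nose, with a 10 mm thick tab at its tail. Origin on its underside below the tab's front face (108 mm above the table), y along the bar to the nose, z up. At the start the nose is inside the guide block, the tab 112 to 124 mm short of home
- tab_top (a point): middle of the top edge of the bar's upright tab, a plate 40 mm wide across the bar (x), 10 mm thick (y), standing 18 to 54 mm above the lid; push its flat back face, 5 mm to the bar's -y of this point. The channel walls below it end 16 mm above the lid
- bar_nose (a point): the tip of the bar's nose, at mid height of the bar
- guide_face (a point): centre of the guide block's rear face (20 mm above the lid, the chest's x 0, y -23 mm), which stops the tab: at home the tab's front face lies against it and the nose is about 18 mm inside the keeper. Block and keeper are 30 mm long, up to 48 mm wide, 30 mm high above the lid, and roof over the bar
- jar: a squat glass jar with a steel lid (56 mm across, 75 mm tall) on the chest's lid, on the side away from the robot; origin at the centre of its underside. Not part of the job
- spanner: a steel spanner 150 mm long lying on the chest's lid along the edge nearer the robot, origin at its middle, on the lid. Not part of the job
- screwbox: a small cardboard box (50 x 75 x 35 mm) on the chest's lid, on the side away from the robot; origin at the centre of its underside. Not part of the job
- bottle: a green glass bottle (68 mm across, 240 mm tall) on the table to the left; origin at the centre of its underside. Not part of the job
- carton: a yellow carton (50 x 75 x 120 mm) on the table to the right; origin at the centre of its underside. Not part of the job
- mug: a white mug (80 mm across, 85 mm tall) on the table to the left; origin at the centre of its underside. Not part of the job
- bowl: a blue plastic bowl (150 mm across, 60 mm tall) on the table to the right; origin at the centre of its underside. Not part of the job
Mind the look-alikes: they are no part of the job. What is meant by the bar is not pink, and is the smaller of those in its own colour.

How it is judged:
By the outcome, as a careful person would: the job done as asked, in the order asked, and still so for the second after the job is handed in, with the robot touching nothing.
It also fails if it takes over 45 s, if anything falls off the work surface, if the arm or the gripper's body presses on something with over 40 N, if the wrist force passes 120 N, or if a joint passes its speed limit or range.

## Working session

There is one attempt and no reset: what is moved stays moved. The work goes in short steps, Python scripts to look and compute and a tool call to move; the robot and the scene stay as the last step left them, time stands still between calls to the robot, and variables do not carry over. Pictures are saved under pics/ and viewed, about 8 in all and at most 12, crops included, and the job is handed in when it is done.

Besides the shell and the picture viewer there is one more tool, called after "Call:" by a JSON object that holds its "op" and its "data", one argument or row to a line. send_rows: Moves the arm, as the interface text tells. Its arguments: {"type":"object","properties":{"motion":{"type":"array"}},"required":["motion"]}

```bash
mkdir -p pics; ls
python3 - <<'E'
from station import status, vision, models, manip
import cv2,numpy as np
print(status.state(), manip.tcp_to_tips)
ims=[]
for n in ("top","scene"):
    p,d=vision.get_image(n); np.savez(f"pics/{n}.npz",p=p,d=d); print(n,vision.camera_model(n))
    cv2.imwrite(f"pics/{n}0.png",cv2.resize(p[:,:,::-1],(800,600),interpolation=cv2.INTER_CUBIC))
    for l in ("disc","bar","disc_peg","tab_top","chest","guide_face"):
        try: print(l,[(np.round(r["extent"],1).tolist(),round(r["p"],2)) for r in models.find_in(l,n)][:4])
        except Exception as e: print(l,e)
E
```

```text
pics
{'clock': 0.0, 'qpos': array([1.16921429e+00, 4.87503862e-02, 9.75681201e-02, 1.62203299e+00,
       1.14064267e-05, 1.44296498e+00]), 'joint_vel': array([-0.00034001, -0.00032214, -0.00098982, -0.00013863,  0.00060978,
        0.00044777]), 'effort': array([-1.51283639e-03, -3.38791823e+01,  3.20009601e+01,  2.06957676e-02,
       -2.53201551e-04,  5.50207687e-06]), 'tool_pos': array([0.1417215 , 0.50489306, 0.24710244]), 'tool_rot': array([ 5.96736738e-04,  7.96976321e-01,  6.04009338e-01, -1.05201726e-03]), 'contact_force': array([-0.00682403, -0.28050084, -0.05249691]), 'moment': array([ 0.02672093, -0.03305082, -0.00027843]), 'grip_width': 0.0852042037951124} 0.017
top {'fx': 456.6804226747944, 'fy': 456.6804226747944, 'cx': 283.01986319767434, 'cy': 210.08653412021593, 'eye': array([ 0.31298333, -0.00325053,  1.317464  ]), 'orientation': array([ 0.05459295, -0.69567047,  0.71475877, -0.04671302])}
disc [([283.8, 185.1, 31.1, 31.6], 0.88)]
bar [([348.8, 275.7, 46.9, 29.4], 0.81), ([338.4, 175.1, 46.5, 16.8], 0.72), ([184.9, 285.6, 53.1, 65.5], 0.69)]
disc_peg [([286.4, 184.
[... 255 characters left out ...]
8999318493, 'fy': 447.4308999318493, 'cx': 278.73488737518574, 'cy': 213.70374550504673, 'eye': array([0.86390279, 0.57381664, 1.14383562]), 'orientation': array([-0.08733871,  0.27158402,  0.915656  , -0.28317513])}
disc [([256.1, 230.5, 32.9, 36.8], 0.8)]
bar [([294.2, 174.9, 47.7, 31.2], 0.76), ([389.4, 280.1, 80.9, 28.2], 0.68), ([223.7, 196.3, 26.2, 42.4], 0.56)]
disc_peg [([254.8, 232.2, 29.6, 36.9], 0.76), ([235.1, 125.7, 43.5, 36.0], 0.55)]
tab_top [([224.8, 193.1, 29.5, 38.3], 0.66), ([389.6, 282.2, 80.4, 28.7], 0.66), ([297.6, 175.0, 44.6, 31.6], 0.54)]
chest [([248.6, 234.8, 152.6, 142.0], 0.57)]
guide_face [([245.7, 235.4, 146.2, 141.0], 0.84), ([423.5, 364.6, 49.8, 38.5], 0.39)]
```

View pics/top0.png

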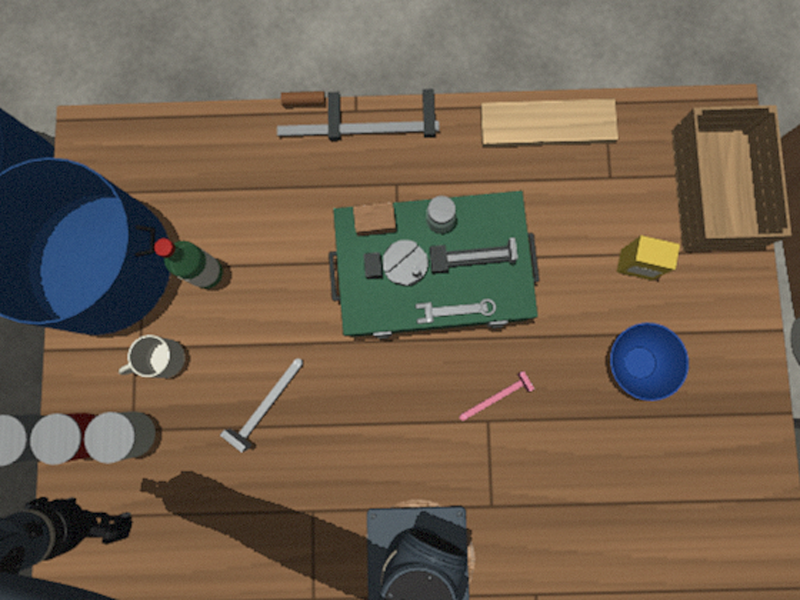

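View pics/scene0.png

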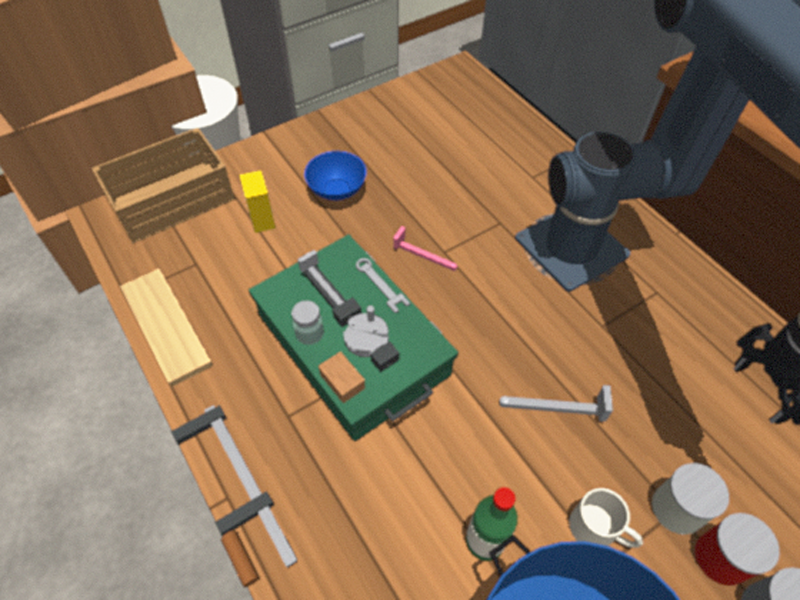

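The top view shows the chest around (435,263) in the 800-px picture. The disc is at (405,262) with its peg near (418,272), and the bar's tab is at (514,250). The steel and pink hammers lying on the table are look-alikes. The scene view agrees, with the peg at (370,313) and the tab at (308,262).

```bash
cat > h.py <<'E'
import numpy as np,cv2
from scipy.spatial.transform import Rotation as R
from station import status,vision
def rot(q): return R.from_quat(np.r_[q[1:],q[0]]).as_matrix()
def cloud(n,d,st=None):
    m=vision.camera_model(n)
    if "eye" in m: M,t=rot(m["orientation"]),m["eye"]
    else:
        T=np.eye(4);T[:3,:3]=rot(st["tool_rot"]);T[:3,3]=st["tool_pos"];T=T@m["hand_eye"];M,t=T[:3,:3],T[:3,3]
    v,u=np.mgrid[:d.shape[0],:d.shape[1]]
    return np.dstack([(u-m["cx"])/m["fx"]*d,(v-m["cy"])/m["fy"]*d,d])@M.T+t
E
python3 - <<'E'
from h import *
for n in("top","scene"):
    f=np.load(f"pics/{n}.npz");p,d=f["p"].astype(int),f["d"]; P=cloud(n,d)
    on=(P[...,2]>.09)&(P[...,2]<.2)&(P[...,0]>.25)&(P[...,0]<.75)&(abs(P[...,1])<.28)
    g=on&(p[...,1]>p[...,0]+15)&(p[...,2]<p[...,1])&(P[...,2]<.11)
    g=cv2.morphologyEx(g.astype(np.uint8),cv2.MORPH_OPEN,np.ones((3,3)))>0
    (c,s,a)=cv2.minAreaRect(P[g][:,:2].astype(np.float32)); print(n,c,s,a,np.median(P[g][:,2]))
    q=on&(P[...,2]>.13)
    k,L,S,C=cv2.connectedComponentsWithStats(q.astype(np.uint8))
    for i in range(1,k):
        if S[i,4]>5: print(S[i].tolist(),np.round(np.median(P[L==i],0),3),np.round(P[L==i][:,2].max(),3))
E
```

```text
top (0.5610343217849731, -0.04975670576095581) (0.24836750328540802, 0.3670310378074646) 3.879473924636841 0.09985318413644229
[299, 137, 21, 25, 399] [ 0.636 -0.064  0.174] 0.18
[248, 142, 29, 22, 509] [0.642 0.06  0.134] 0.142
[356, 167, 7, 17, 83] [ 0.569 -0.192  0.152] 0.159
[302, 172, 12, 18, 90] [ 0.56  -0.06   0.131] 0.136
[255, 178, 12, 16, 85] [0.55  0.066 0.131] 0.136
[289, 187, 5, 7, 31] [ 0.532 -0.014  0.159] 0.162
scene (0.5654907822608948, -0.04680308699607849) (0.24860958755016327, 0.3684726357460022) 3.7268083095550537 0.10014141730946013
[208, 175, 14, 13, 110] [ 0.576 -0.189  0.149] 0.158
[234, 208, 19, 14, 87] [ 0.566 -0.054  0.131] 0.137
[204, 210, 22, 26, 438] [ 0.649 -0.051  0.173] 0.181
[257, 214, 5, 10, 49] [ 0.539 -0.009  0.153] 0.165
[262, 239, 15, 17, 84] [0.558 0.069 0.132] 0.136
[223, 246, 32, 31, 522] [0.646 0.064 0.135] 0.14
```

```bash
cat >> h.py <<'E'
YAW=0.067
C=np.array([0.5625,-0.0485])
def world(x,y): 
    c,s=np.cos(YAW),np.sin(YAW); return C+[c*x-s*y,s*x+c*y]
def chest(p):
    c,s=np.cos(YAW),np.sin(YAW); dx,dy=p[0]-C[0],p[1]-C[1]; return np.array([c*dx+s*dy,-s*dx+c*dy])
def row(p,yaw=None,st=None):
    st=st or status.state(); M=rot(st["tool_rot"]); a=np.arctan2(M[1,0],M[0,0])
    t=0 if yaw is None else -(yaw-a)
    print("row cm",np.round(M.T@(np.array(p)-st["tool_pos"])*100,2),"turn",round(t,3),"now",np.round(st["tool_pos"],4))
E
python3 -c "
from h import *
print(np.round(vision.camera_model('wrist')['hand_eye'],3))
row([.50,-.02,.33],YAW)"
```

```text
[[ 1.    -0.001 -0.    -0.001]
 [ 0.001  0.965  0.263 -0.067]
 [-0.    -0.263  0.965 -0.124]
 [ 0.     0.     0.     1.   ]]
row cm [-40.91  48.68  -8.17] turn 1.23 now [0.142  0.5054 0.2483]
```

Call:
{"op": "send_rows", "data": {
  "motion": [
    [-10, 10, -5, 0.125, 0],
    [-20, 21, -8, 0.25, 1],
    [-29, 31, -8, 0.5, 1],
    [-37, 41, -8, 0.6, 1],
    [-40.9, 48.7, -8.2, 0.7, 1]
  ]
}}

```text
clock: 1.12
tool_pos: [0.2501, 0.3315, 0.2891]
tool_rot: [-0.0, 0.945, 0.328, 0.001]
contact_force: [-0.1, 0.0, -0.3]
grip_width: 0.0256
```

```bash
python3 -c "
from h import *
row([.56,-.05,.33],YAW)"
```

```text
row cm [ 0.74 49.14 -4.1 ] turn 0.6 now [0.2501 0.3315 0.2891]
```

Call:
{"op": "send_rows", "data": {
  "motion": [
    [0.7, 49, -4.1, 0.6, 1],
    [0.7, 49, -4.1, 0.6, 1],
    [0.7, 49, -4.1, 0.6, 1],
    [0.7, 49, -4.1, 0.6, 1],
    [0.7, 49, -4.1, 0.6, 1]
  ]
}}

```text
clock: 1.53
tool_pos: [0.3822, 0.1705, 0.3061]
tool_rot: [-0.0, 0.999, 0.033, 0.001]
contact_force: [0.8, 0.7, -0.3]
grip_width: 0.0002
```

```bash
python3 -c "
from h import *
row([.56,-.05,.33],YAW)"
```

```text
row cm [16.29 23.17 -2.38] turn -0.001 now [0.3822 0.1705 0.3061]
```

Call:
{"op": "send_rows", "data": {
  "motion": [
    [3, 4, -2.4, 0, 1],
    [6, 8, -2.4, 0, 1],
    [9, 12, -2.4, 0, 1],
    [12, 16, -2.4, 0, 1],
    [16, 22, -2.4, 0, 1]
  ]
}}

```text
clock: 1.95
tool_pos: [0.5153, 0.0154, 0.3298]
tool_rot: [-0.0, 0.999, 0.036, 0.001]
contact_force: [-0.2, 1.1, 0.3]
grip_width: 0.0003
```

Call:
{"op": "send_rows", "data": {
  "motion": [
    [0, 0, 0, 0, 1],
    [0, 0, 0, 0, 1],
    [0, 0, 0, 0, 1],
    [0, 0, 0, 0, 1],
    [0, 0, 0, 0, 1]
  ]
}}

```text
clock: 2.37
tool_pos: [0.5134, 0.0185, 0.33]
tool_rot: [-0.0, 0.999, 0.037, 0.001]
contact_force: [0.4, 1.1, 0.5]
grip_width: 0.0
```

```bash
cat > look.py <<'E'
import sys
from h import *
n=sys.argv[1]
st=status.state(); p,d=vision.get_image("wrist"); np.savez(f"pics/{n}.npz",p=p,d=d)
cv2.imwrite(f"pics/{n}.png",cv2.resize(p[:,:,::-1],(800,600),interpolation=cv2.INTER_CUBIC))
P=cloud("wrist",d,st); print(np.round(st["tool_pos"],4),st["grip_width"])
on=(P[...,2]>.136)&(P[...,2]<.175)&(P[...,0]>.5)&(P[...,0]<.6)&(P[...,1]>-.25)&(P[...,1]<.05)
k,L,S,c=cv2.connectedComponentsWithStats(on.astype(np.uint8))
for i in range(1,k):
    if S[i,4]>40:
        Q=P[L==i]; h=Q[:,2].max(); T=Q[Q[:,2]>h-.006]
        r=cv2.minAreaRect(T[:,:2].astype(np.float32))
        print(S[i].tolist(),"top z",round(np.median(T[:,2]),4),"mean",np.round(T.mean(0)[:2],4),"rect",np.round(r[0],4),np.round(r[1],4),round(r[2],1),"chest mm",np.round(chest(r[0])*1000,1))
for nm,lo,hi,x0,x1 in (("disc",.117,.129,.5,.62),):
    pass
# guide & keeper tops
on=(P[...,2]>.126)&(P[...,2]<.1345)&(P[...,0]>.5)&(P[...,0]<.62)&(abs(P[...,1]+.05)<.2)
on=cv2.morphologyEx(on.astype(np.uint8),cv2.MORPH_OPEN,np.ones((7,7)))
k,L,S,c=cv2.connectedComponentsWithStats(on)
for i in range(1,k):
    if S[i,4]>150:
        r=cv2.minAreaRect(P[L==i][:,:2].astype(np.float32)); print("blk",S[i].tolist(),np.round(r[0],4),np.round(r[1],4),round(r[2],1),"chest",np.round(chest(r[0])*1000,1))
E
python3 look.py w1
```

```text
[0.5134 0.0185 0.33  ] 5.4709223123852535e-06
[293, 215, 15, 18, 201] top z 0.1581 mean [ 0.5345 -0.0117] rect [ 0.5346 -0.0123] [0.0131 0.0133] 65.4 chest mm [-25.4  38. ]
blk [303, 134, 42, 29, 1174] [0.554  0.0673] [0.0437 0.0295] 3.9 chest [ -0.7 116.1]
blk [299, 244, 41, 24, 804] [ 0.5624 -0.0562] [0.0475 0.0304] 4.3 chest [-0.6 -7.7]
```

View pics/w1.png

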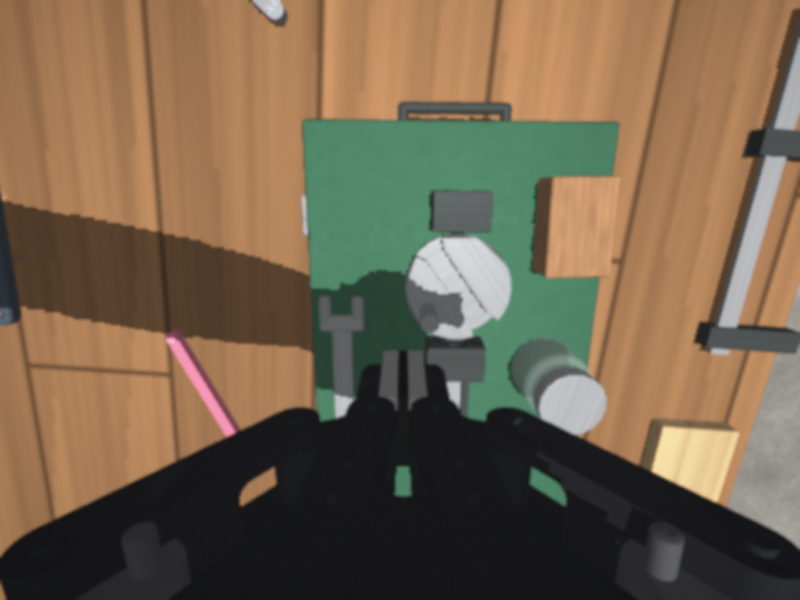

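The picture shows the peg at (429,315), disc centre near (459,287), keeper at (462,211) and guide block at (456,362). Together with the depth this puts the disc at about 0.60 rad. Next I go behind the peg on its -y side.

```bash
sed -i 's/^YAW=.*/YAW=0.07/;s/0.5625,-0.0485/0.5619,-0.0485/' h.py; python3 -c "
from h import *
for y in (8,37): row([*world(-.027,y/1000),.157],YAW)"
```

```text
row cm [ 1.62  6.23 17.31] turn 0.004 now [0.5134 0.0185 0.3301]
row cm [ 1.63  3.33 17.31] turn 0.004 now [0.5134 0.0185 0.3301]
```

Call:
{"op": "send_rows", "data": {
  "motion": [
    [1.6, 3.5, 1, 0, 1],
    [1.6, 6.2, 3, 0, 1],
    [1.6, 6.2, 6, 0, 1],
    [1.6, 6.2, 9, 0, 1],
    [1.6, 6.2, 11, 0, 1]
  ]
}}

```text
clock: 2.83
tool_pos: [0.5332, -0.0427, 0.2168]
tool_rot: [-0.0, 0.999, 0.036, -0.001]
contact_force: [-0.0, 0.4, -1.6]
grip_width: 0.0003
```

Call:
{"op": "send_rows", "data": {
  "motion": [
    [0, 0, 2, 0, 1],
    [0, 0, 4, 0, 1],
    [0, 0, 5.5, 0, 1],
    [0, 0, 6.3, 0, 1],
    [0, 0, 6.3, 0, 1]
  ]
}}

```text
clock: 3.25
tool_pos: [0.5327, -0.0422, 0.1543]
tool_rot: [-0.0, 0.999, 0.037, -0.002]
contact_force: [-0.3, -0.1, -0.2]
grip_width: -0.0
```

```bash
python3 -c "
from h import *
for y in (8,37): row([*world(-.027,y/1000),.157],YAW)"
```

```text
row cm [ 0.16  0.03 -0.27] turn 0.003 now [ 0.5327 -0.0422  0.1543]
row cm [ 0.17 -2.87 -0.27] turn 0.003 now [ 0.5327 -0.0422  0.1543]
```

Call:
{"op": "send_rows", "data": {
  "motion": [
    [0.1, -0.5, -0.2, 0, 1],
    [0.1, -1.0, -0.2, 0, 1],
    [0.1, -1.5, -0.2, 0, 1],
    [0.1, -2.0, -0.2, 0, 1],
    [0.1, -2.4, -0.2, 0, 1]
  ]
}}

```text
clock: 3.67
tool_pos: [0.5325, -0.0217, 0.1596]
tool_rot: [0.004, 0.999, 0.035, -0.001]
contact_force: [-2.8, -7.1, 1.4]
grip_width: 0.0004
```

```bash
python3 look.py w2
```

```text
[ 0.5325 -0.0217  0.1596] 0.00039722654598148196
[249, 213, 66, 66, 2303] top z 0.1713 mean [ 0.5311 -0.0122] rect [ 0.5313 -0.0132] [0.027  0.0053] 3.7 chest mm [-28.1  37.4]
blk [467, 22, 28, 100, 1268] [0.6181 0.0753] [0.0049 0.0433] 4.0 chest [ 64.8 119.6]
blk [295, 47, 95, 68, 6095] [0.5541 0.0676] [0.0441 0.0302] 4.0 chest [  0.4 116.4]
blk [323, 284, 17, 10, 153] [ 0.562  -0.0436] [0.0095 0.0059] 3.2 chest [0.4 4.9]
```

View pics/w2.png

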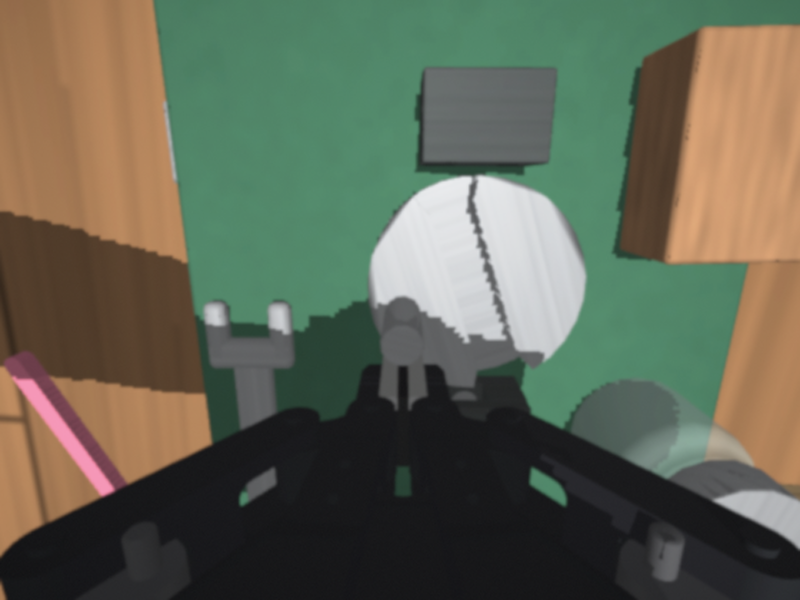

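The slot's line now runs from (473,180) to (507,340), so about 0.23 rad remains. The finger is at the peg (403,340), and I need about 8 mm more.

Call:
{"op": "send_rows", "data": {
  "motion": [
    [0.0, -0.2, 0.1, 0, 1],
    [0.0, -0.4, 0.2, 0, 1],
    [0.0, -0.6, 0.2, 0, 1],
    [0.0, -0.7, 0.2, 0, 1],
    [0.0, -0.7, 0.2, 0, 1]
  ]
}}

```text
clock: 4.13
tool_pos: [0.5336, -0.0118, 0.1567]
tool_rot: [-0.0, 0.999, 0.036, 0.001]
contact_force: [-0.6, -1.7, 1.3]
grip_width: -0.0002
```

```bash
cat > slot.py <<'E'
import sys
from h import *
st=status.state(); p,d=vision.get_image("wrist"); P=cloud("wrist",d,st)
cv2.imwrite(f"pics/{sys.argv[1]}.png",cv2.resize(p[:,:,::-1],(800,600),interpolation=cv2.INTER_CUBIC))
print("tool chest mm",np.round(chest(st["tool_pos"])*1000,1),st["tool_pos"][2])
X=P-np.r_[world(0,.055),0]; c,s=np.cos(YAW),np.sin(YAW)
x=c*X[...,0]+s*X[...,1]; y=-s*X[...,0]+c*X[...,1]; z=P[...,2]
q=(np.hypot(x,y)<.040)&(z>.095)&(z<.119)&(y>-.015)   # inside the slot, below disc top
print(q.sum())
if q.sum()>10:
    A=np.c_[x[q],y[q]]; u,sv,v=np.linalg.svd(A-A.mean(0)); d=v[0]*np.sign(v[0][1]); print("slot angle",np.arctan2(-d[0],d[1]),"mean",A.mean(0)*1000)
t=(np.hypot(x,y)<.04)&(z>.12)&(z<.129)&(y>-.01)
print("disc top z",np.median(z[t]))
k=(z>.157)&(z<.163)&(np.hypot(x,y)<.045); print("peg top",k.sum(),x[k].mean()*1000 if k.any() else 0,y[k].mean()*1000 if k.any() else 0)
E
python3 slot.py w3
```

```text
tool chest mm [-25.7  38.5] 0.1566786695599833
2813
slot angle -0.0077349385116115155 mean [ 2.35837566 14.07684879]
disc top z 0.1224846545528498
peg top 1078 -28.719601890519662 -1.8608323907120572
```

Call:
{"op": "send_rows", "data": {
  "motion": [
    [0, 0.7, 0, 0, 1],
    [0, 1.4, 0, 0, 1],
    [0, 1.4, -3, 0, 1],
    [0, 1.4, -7, 0, 1],
    [0, 1.4, -10, 0, 1]
  ]
}}

```text
clock: 4.6
tool_pos: [0.5339, -0.0266, 0.2574]
tool_rot: [-0.001, 0.999, 0.036, -0.0]
contact_force: [1.2, -0.5, 1.5]
grip_width: 0.0002
```

Call:
{"op": "send_rows", "data": {
  "motion": [
    [1.2, 0, -2, 0, 1],
    [2.5, 2, -3, 0, 1],
    [2.5, 3, -3, 0, 1],
    [2.5, 3, -3, 0, 1],
    [2.5, 3, -3, 0, 1]
  ]
}}

```text
clock: 5.02
tool_pos: [0.5605, -0.0549, 0.2846]
tool_rot: [-0.001, 0.999, 0.035, -0.002]
contact_force: [0.3, -0.4, -0.5]
grip_width: -0.0001
```

```bash
python3 slot.py w4; python3 look.py w4b; python3 -c "
from h import *
row([*world(0,-.185),.26],YAW)"
```

```text
tool chest mm [-1.9 -6.3] 0.28461132930507155
1100
slot angle -0.024706715606163967 mean [ 0.3151119  13.15672647]
disc top z 0.12246941736730887
peg top 229 -29.817545865172683 0.8781674066646549
[ 0.5601 -0.0544  0.2845] 7.205526659394841e-05
[241, 126, 19, 18, 261] top z 0.1584 mean [0.5284 0.0051] rect [0.5283 0.0052] [0.0131 0.0133] 48.7 chest mm [-29.8  55.9]
[277, 327, 10, 17, 162] top z 0.1522 mean [ 0.5684 -0.1907] rect [ 0.5685 -0.1916] [0.0091 0.0107] 4.1 chest mm [  -3.4 -143.2]
blk [261, 42, 51, 39, 1946] [0.5543 0.0674] [0.0434 0.0301] 3.8 chest [  0.6 116.1]
blk [260, 187, 50, 30, 1470] [ 0.5619 -0.0558] [0.0476 0.0291] 4.3 chest [-0.5 -7.3]
row cm [ 0.2  17.96  2.42] turn 0.002 now [ 0.5601 -0.0541  0.2845]
```

View pics/w4.png

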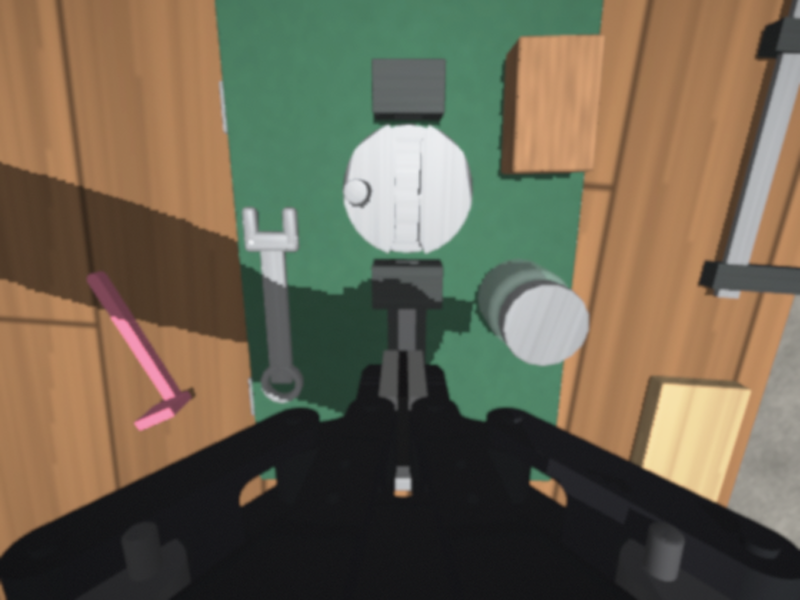

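The slot is aligned: it runs straight along the bar's line, through (407,125)-(407,250). The peg is at (357,191), 30 mm to the chest's -x, and the angle is about -0.02. Next I go behind the tab.

Call:
{"op": "send_rows", "data": {
  "motion": [
    [0.2, 4, 0.5, 0, 1],
    [0.2, 8, 1, 0, 1],
    [0.2, 12, 1, 0, 1],
    [0.2, 16, 1.5, 0, 1],
    [0.2, 18, 2.4, 0, 1]
  ]
}}

```text
clock: 5.53
tool_pos: [0.5757, -0.2373, 0.2616]
tool_rot: [0.001, 0.999, 0.035, -0.0]
contact_force: [0.0, -0.1, 0.0]
grip_width: -0.0
```

Call:
{"op": "send_rows", "data": {
  "motion": [
    [0, 0, 0, 0, 1],
    [0, 0, 3, 0, 1],
    [0, 0, 6, 0, 1],
    [0, 0, 9, 0, 1],
    [0, 0, 9, 0, 1]
  ]
}}

```text
clock: 5.95
tool_pos: [0.5709, -0.2297, 0.1626]
tool_rot: [-0.005, 0.999, 0.037, -0.008]
contact_force: [-1.6, 0.5, -1.8]
grip_width: 0.0003
```

```bash
cat > tab.py <<'E'
import sys
from h import *
st=status.state(); p,d=vision.get_image("wrist"); P=cloud("wrist",d,st)
cv2.imwrite(f"pics/{sys.argv[1]}.png",cv2.resize(p[:,:,::-1],(800,600),interpolation=cv2.INTER_CUBIC))
print("tool chest mm",np.round(chest(st["tool_pos"])*1000,1),st["tool_pos"],st["contact_force"])
c,s=np.cos(YAW),np.sin(YAW); dx,dy=P[...,0]-C[0],P[...,1]-C[1]; x=c*dx+s*dy;y=-s*dx+c*dy;z=P[...,2]
q=(z>.15)&(z<.157)&(abs(x)<.022)&(y>-.17)&(y<0)
if q.any(): print("tab top",q.sum(),"y pct",np.percentile(y[q],[2,50,98])*1000,"x",np.percentile(x[q],[2,98])*1000)
E
python3 tab.py w5; python3 -c "
from h import *
row([*world(0,-.185),.143],YAW); row([*world(0,-.044),.143],YAW)"
```

```text
tool chest mm [  -3.7 -181.3] [ 0.57088262 -0.22965772  0.16257492] [-1.58418531  0.49951838 -1.79568384]
tab top 1885 y pct [-148.18350924 -143.18842832 -138.54951936] x [-19.80253706  18.34069792]
row cm [0.24 0.28 2.34] turn 0.003 now [ 0.5724 -0.2306  0.1665]
row cm [  0.29 -13.82   2.45] turn 0.003 now [ 0.5724 -0.2306  0.1665]
```

View pics/w5.png

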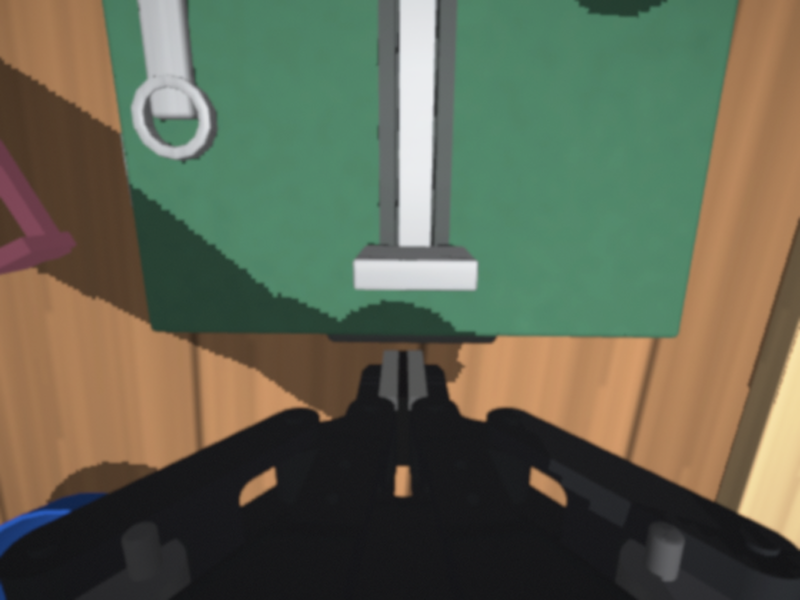

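The tab at (415,273) has its centre at chest y -143 mm, so there are about 115 mm to go. I lower the fingers and push.

Call:
{"op": "send_rows", "data": {
  "motion": [
    [0.2, 0, 1.2, 0, 1],
    [0.3, 0, 2.2, 0, 1],
    [0.3, 0, 2.2, 0, 1],
    [0.3, -0.5, 2.2, 0, 1],
    [0.3, -1.2, 2.2, 0, 1]
  ]
}}

```text
clock: 6.42
tool_pos: [0.5791, -0.222, 0.1517]
tool_rot: [0.001, 0.999, 0.036, 0.001]
contact_force: [0.0, -0.1, 0.2]
grip_width: -0.0001
```

Call:
{"op": "send_rows", "data": {
  "motion": [
    [0, -0.6, 0, 0, 1],
    [0, -1.2, 0, 0, 1],
    [0, -1.9, 0, 0, 1],
    [0, -2.6, 0, 0, 1],
    [0, -3.3, 0, 0, 1]
  ]
}}

```text
clock: 6.83
tool_pos: [0.5764, -0.1889, 0.1513]
tool_rot: [0.001, 0.999, 0.036, 0.001]
contact_force: [0.5, -2.8, 1.5]
grip_width: 0.0001
```

```bash
python3 tab.py w6; python3 -c "
from h import *
row([*world(0,-.044),.143],YAW)"
```

```text
tool chest mm [   4.7 -141.1] [ 0.57640617 -0.188883    0.15126306] [ 0.53357322 -2.81252548  1.46228412]
tab top 2349 y pct [-134.98415008 -126.01194808 -120.62846688] x [-19.60275529  18.13661101]
row cm [-0.43 -9.53  0.82] turn 0.003 now [ 0.5762 -0.1871  0.1512]
```

Call:
{"op": "send_rows", "data": {
  "motion": [
    [0, 0.6, 0, 0, 1],
    [-0.4, 0.8, 0.4, 0, 1],
    [-0.4, 0.8, 0.7, 0, 1],
    [-0.4, 0.2, 0.7, 0, 1],
    [-0.4, -0.5, 0.7, 0, 1]
  ]
}}

```text
clock: 7.3
tool_pos: [0.5709, -0.1842, 0.1422]
tool_rot: [-0.0, 0.999, 0.035, -0.001]
contact_force: [0.6, -0.4, -0.3]
grip_width: -0.0002
```

Call:
{"op": "send_rows", "data": {
  "motion": [
    [0, -0.7, 0, 0, 1],
    [0, -1.4, 0, 0, 1],
    [0, -2.1, 0, 0, 1],
    [0, -2.8, 0, 0, 1],
    [0, -3.5, 0, 0, 1]
  ]
}}

```text
clock: 7.72
tool_pos: [0.5691, -0.1482, 0.1434]
tool_rot: [0.0, 0.999, 0.036, 0.0]
contact_force: [0.1, -1.2, -0.8]
grip_width: -0.0002
```

Call:
{"op": "send_rows", "data": {
  "motion": [
    [0, -0.6, 0, 0, 1],
    [0, -1.2, 0, 0, 1],
    [0, -1.8, 0, 0, 1],
    [0, -2.4, 0, 0, 1],
    [0, -3.0, 0, 0, 1]
  ]
}}

```text
clock: 8.13
tool_pos: [0.567, -0.1188, 0.1434]
tool_rot: [0.0, 0.999, 0.036, 0.0]
contact_force: [0.7, -0.5, -1.4]
grip_width: 0.0
```

```bash
python3 tab.py w7; python3 -c "
from h import *
row([*world(0,-.044),.143],YAW)"
```

```text
tool chest mm [  0.1 -70.4] [ 0.56695683 -0.11875129  0.14340793] [ 0.6574385  -0.49577077 -1.37690244]
tab top 2606 y pct [-64.14698911 -55.15370096 -49.9627994 ] x [-18.95837066  18.75384363]
row cm [-0.   -2.52  0.04] turn 0.003 now [ 0.5668 -0.1175  0.1434]
```

Call:
{"op": "send_rows", "data": {
  "motion": [
    [0, -0.5, 0, 0, 1],
    [0, -1.0, 0, 0, 1],
    [0, -1.4, 0, 0, 1],
    [0, -1.8, 0, 0, 1],
    [0, -2.1, 0, 0, 1]
  ]
}}

```text
clock: 8.6
tool_pos: [0.5655, -0.098, 0.1435]
tool_rot: [0.0, 0.999, 0.036, 0.0]
contact_force: [0.0, -1.1, -0.1]
grip_width: 0.0002
```

Call:
{"op": "send_rows", "data": {
  "motion": [
    [0, -0.15, 0, 0, 1],
    [0, -0.3, 0, 0, 1],
    [0, -0.45, 0, 0, 1],
    [0, -0.6, 0, 0, 1],
    [0, -0.6, 0, 0, 1]
  ]
}}

```text
clock: 9.02
tool_pos: [0.5651, -0.0921, 0.1434]
tool_rot: [-0.0, 0.999, 0.036, 0.0]
contact_force: [-0.3, -0.2, 1.0]
grip_width: -0.0002
```

```bash
python3 tab.py w8
```

```text
tool chest mm [  0.1 -43.7] [ 0.5650708  -0.09207791  0.14341216] [-0.26944785 -0.19884753  1.0195554 ]
tab top 2608 y pct [-37.501274   -28.44214926 -23.19255828] x [-19.03920123  18.64732784]
```

Call:
{"op": "send_rows", "data": {
  "motion": [
    [0, -0.1, 0, 0, 1],
    [0, -0.2, 0, 0, 1],
    [0, -0.3, 0, 0, 1],
    [0, -0.3, 0, 0, 1],
    [0, -0.3, 0, 0, 1]
  ]
}}

```text
clock: 9.48
tool_pos: [0.565, -0.0913, 0.1435]
tool_rot: [0.002, 0.999, 0.035, 0.0]
contact_force: [1.1, -6.9, 0.1]
grip_width: -0.0004
```

Call:
{"op": "send_rows", "data": {
  "motion": [
    [0, -0.1, 0, 0, 1],
    [0, -0.2, 0, 0, 1],
    [0, -0.3, 0, 0, 1],
    [0, -0.3, 0, 0, 1],
    [0, -0.3, 0, 0, 1]
  ]
}}

```text
clock: 9.9
tool_pos: [0.5651, -0.0912, 0.1436]
tool_rot: [0.005, 0.999, 0.034, 0.0]
contact_force: [1.2, -12.5, -1.3]
grip_width: 0.0001
```

Call:
{"op": "send_rows", "data": {
  "motion": [
    [0, 0.6, 0, 0, 1],
    [0, 1.4, 0, 0, 1],
    [0, 2.2, 0, 0, 1],
    [0, 3, -2, 0, 1],
    [0, 3.5, -5, 0, 1]
  ]
}}

```text
clock: 10.32
tool_pos: [0.5645, -0.1208, 0.1891]
tool_rot: [-0.002, 0.999, 0.036, -0.004]
contact_force: [0.8, -0.1, 0.3]
grip_width: 0.0002
```

Call:
{"op": "send_rows", "data": {
  "motion": [
    [0, 1, -3, 0, 1],
    [0, 3, -6, 0, 1],
    [0, 4, -9, 0, 1],
    [0, 4, -11, 0, 1],
    [0, 4, -11, 0, 1]
  ]
}}

```text
clock: 10.73
tool_pos: [0.5716, -0.1624, 0.3092]
tool_rot: [0.001, 0.999, 0.035, 0.004]
contact_force: [0.4, -0.1, 0.8]
grip_width: -0.0002
```

```bash
python3 tab.py w9; python3 slot.py w9b; python3 look.py w9c
```

```text
tool chest mm [   1.7 -114.3] [ 0.5715626  -0.16239396  0.30918934] [ 0.4499355  -0.13832242  0.83378263]
tab top 547 y pct [-32.1409734  -27.8212251  -22.79973329] x [-19.25248243  18.77872535]
tool chest mm [   1.3 -113.7] 0.3065296706683494
489
slot angle -0.08080537171828335 mean [ 0.22375182 -1.81702404]
disc top z 0.12249363243046829
peg top 14 -29.215112418838924 -5.567576969741101
[ 0.5706 -0.1613  0.3042] -3.2020268107160505e-05
[237, 0, 18, 13, 173] top z 0.1571 mean [ 0.5291 -0.0012] rect [ 0.5293 -0.0013] [0.0093 0.0021] 9.0 chest mm [-29.2  49.4]
[258, 100, 46, 13, 587] top z 0.1525 mean [ 0.5635 -0.0763] rect [ 0.5633 -0.0764] [0.0394 0.0092] 4.1 chest mm [ -0.6 -27.9]
blk [256, 67, 52, 33, 1646] [ 0.5625 -0.0552] [0.0473 0.0282] 3.3 chest [ 0.2 -6.7]
```

View pics/w9.png

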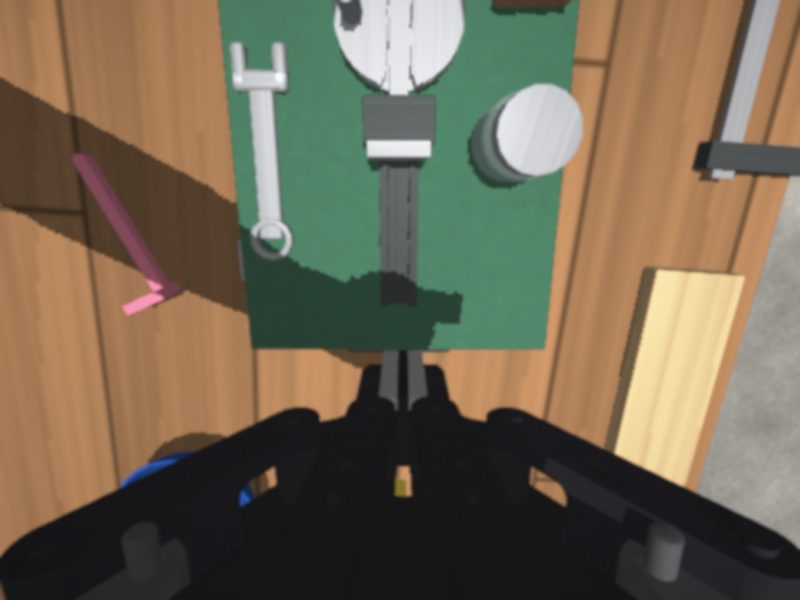

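The tab at (399,148) lies against the guide block, with its front face at chest y of about -23 mm. The bar shows in the disc's slot at (400,50), and the spanner and jar look unmoved.

Call:
{"op": "send_rows", "data": {
  "motion": [
    [0, 0, 0, 0, 1],
    [0, 0, 0, 0, 1],
    [0, 0, 0, 0, 1],
    [0, 0, 0, 0, 1],
    [0, 0, 0, 0, 1]
  ]
}}

```text
clock: 11.3
tool_pos: [0.5697, -0.1608, 0.3026]
tool_rot: [-0.0, 0.999, 0.036, -0.001]
contact_force: [0.1, -0.2, 0.4]
grip_width: -0.0003
```

```bash
python3 -c "
from station import close_job
print(close_job())"
```

```text
the job is handed in; nothing more can be done
None
```

The chest is locked and the job is handed in at about 11 s. I pushed the peg round from about 0.60 to about -0.02 rad with the shut fingertips. Then I pushed the bar by its tab about 115 mm through the slot until it stopped.

**Last checks:**
- **Tab:** its front face measured at chest y of about -23 mm, level with the guide face. The push force rose to 12.5 N with no further travel, so it is hard against the block.
- **Bar:** the last picture shows it in the disc's slot. The keeper and nose were out of view there, so I did not see the nose itself go in.
- **Other things:** the jar and spanner on the lid looked unmoved. The screw box was mostly out of the last picture and the things on the table were not rechecked, but the arm touched none of them as far as the forces show.
- **Hand:** it finished clear, about 0.3 m up.

**A check that disagreed:** the last slot-angle reading was -0.08 rad. The disc was half out of view and the bar filled its slot, so I trusted the earlier -0.02 reading, and the bar going all the way through agrees with it.

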